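Swap the weighed jar for the one hemmed in between the bottles

ROBOT

A 6-joint arm with a two-finger parallel gripper is mounted at the origin on a cart in front of the work surface, level with it; the furniture and walls round the work are solid. World frame = base frame: x ahead of the robot, y to its left, z up, the work surface at z = 0. Lengths are in m, angles in rad, forces in N, time in s.
With the tool pointing down it reaches from about 0.325 to 0.9 m from the base axis. Payload 3.5 kg.
Tool frame: the origin (TCP) lies on the centre line of the jaws, within the pads' length; the fingertips stand 14 mm ahead of it and the grasp point (between the pads) lies 5 mm behind it; z points along the fingers, y is the line along which they close (so a half turn about z gives the same grasp; the last joint's range is limited). The gripper opens to 85 mm and grips with 20 to 120 N. Pads are 22 mm wide; open, the fingers measure 114 mm over their backs; the gripper's body (76 mm by 85 mm) begins 54 mm behind the grasp point. The pads swing forward as they close: fully open they stand 13 mm farther back than shut.
Start: joints at [-1.397, 0.276, -0.026, 1.268, 0, 1.467], TCP at [0.171, -0.601, 0.245] pointing down, gripper open.
Joint ranges: [-3.12, 3.12], [-0.85, 1.88], [-1.08, 1.24], [-1.95, 2.15], [-1.57, 1.53], [-3.14, 3.14]. Speed limits (rad/s): [2.57, 2.57, 3.14, 3.14, 3.14, 3.14].

INTERFACE

Orientations are given as a 3x3 rotation matrix whose columns are the frame's x, y, z axes.
In Python, from plant import env, eyes gives the robot as it stands. Calls block until the motion is done:
- env.reach(position, orientation): joint-space move of the TCP to a pose.
- env.move_linear(position, max_speed=0.15, rotation=None, f_stop=None): straight line of the TCP; rotation=None keeps the orientation; max_speed is the mean speed in m/s. With f_stop (N) it stops when the force on the tool has changed by that much, and returns True; else False.
- env.goto_joints(angles): joint-space move.
- env.gripper_to(opening, strength=None): opening from 0.0 (shut) to 1.0 (fully open); strength is the grip in N (None keeps the last); returns when the fingers have stopped.
- env.dwell(seconds).
- env.solve_ik(position, orientation): joint angles nearest the present ones, or None.
- env.get_state(): the state.
- eyes.camera(name): name is "scene" or "top" or "wrist"; returns the picture (384x512x3 uint8, blue, green, red); there is no depth.
- eyes.camera_params(name): a dict with "intrinsics" (3x3 intrinsics, pixels), "k1" (the pictures are not rectified: a ray, as slopes to the right and down, at radius r is drawn at 1 + k1 r^2 times it, then the intrinsics apply), "T" (4x4, takes a point from camera to world coordinates). Camera axes: x right, y down, z forward; pixel columns grow to the right and rows downward; lengths in m; the calibration is good to about 2 mm. A picture is of the moment at which its call begins: read the wrist's pose just before it. camera_params takes no time and is no camera call; for the wrist camera it gives the pose at the moment of the call.
A pose or a line that the arm cannot do raises env.PlanningError and nothing moves.
- env.finish_job(): hands the job in; it is judged then, once.
The state is a dict: "clock": time; "q": joint angles; "joint_velocities": joint speeds; "joint_torque": joint torques, N m; "position": TCP position; "ee_rot": TCP orientation; "ft_force": force on the tool from outside, world axes, zero at the start; "moment": the same for the moment, N m; "finger_gap": opening from 0.0 (shut) to 1.0 (fully open); "grasp_force": force on a finger pad.
Only numpy, scipy, OpenCV 4.12 (cv2) and the standard library are available. Lean on these libraries where they do the work, as an engineer would, in place of code of your own. Each camera call takes 0.05 s, during which the arm holds its last target. There are 200 camera calls.

TASK

The red-lidded jar on the balance has been weighed and the white-lidded jar is next, but it is hemmed in between the two bottles in the narrow storage bin: stand both bottles on the steel spill tray. Then exchange the two jars, so that the white-lidded one stands in the middle of the balance pan and the red-lidded one in the middle cell of the bin (it may wait on the tray too), and put each bottle back into the cell it came from. Keep bottles and jars upright and leave the glass flask and the small beaker where they are.

Things in the scene. Friction and masses are not known exactly. Their poses are not given: they have to be found in the camera images.
- white_jar: The next sample: white plastic jar with a WHITE screw lid, 57 mm high; lid 49 mm in diameter (upper 15 mm), body 46 mm. Origin: centre of its underside; z up. Starts in the bin's middle cell, lid about level with the bin's rim: fingers reach it only when both end cells are empty, closing along the bin's length. 50 to 110 g.
- red_jar: The sample already weighed: white plastic jar with a RED screw lid, same sizes as the white-lidded jar. Origin: centre of its underside. Starts on the balance pan. 55 to 130 g.
- amber_bottle: Brown bottle with a BLACK cap, 105 mm high: body 48 mm in diameter, straight up to 69 mm, then a shoulder sloping in; cap 32 mm in diameter, its upper 14 mm (91 to 105 mm) straight and clear to grip. Origin: centre of its underside. Starts in one end cell of the bin (either end). 100 to 210 g.
- blue_bottle: White bottle with a BLUE cap, 99 mm high: body 46 mm in diameter, straight up to 65 mm, then a shoulder sloping in; cap 34 mm in diameter, its upper 14 mm (85 to 99 mm) straight and clear to grip. Origin: centre of its underside. Starts in the other end cell of the bin. 80 to 170 g.
- bin: Narrow grey plastic storage bin, fixed, 186 mm long (its x), 66 mm wide (its y); walls 3 mm thick, 58 mm high (40 mm at the -x end). Inside, one row of three cells, each 58 mm long and 60 mm wide, parted by two dividers 20 mm high; cell centres at x = -60, 0, +60 mm, y = 0, so the middle cell is at the origin, the centre of the underside. Inner floor 4 mm above it.
- tray: Shallow stainless steel spill tray, fixed, 240 mm long (its x), 150 mm wide (its y), rim 16 mm high (18 mm with its bead). Origin: centre of the underside; inner floor 3 mm above it. Empty at the start; wide enough for three things in a row along x.
- pan (a point): Centre of the top face of the round steel balance pan, 100 mm in diameter, flat, fixed, 66 mm above the worktop. The white balance housing with its sloping display reaches 100 mm from here towards the robot (at most 60 mm high); nothing stands higher than the pan. Axes turn with the balance.
- flask: Bystander: conical glass flask, 65 mm wide, 97 mm high, on the worktop near the robot. Origin: centre of its underside. Leave it.
- beaker: Bystander: small glass beaker with some powder, 45 mm wide, 56 mm high, on the worktop behind the work. Origin: centre of its underside. Leave it.

How it is judged:
By the outcome, as a careful person would: the job done as asked, in the order asked, and still so for the second after the job is handed in, with the robot touching nothing.
It also fails if it takes over 134 s, if anything falls off the work surface, if the arm or the gripper's body presses on something with over 40 N, if the wrist force passes 120 N, or if a joint passes its speed limit or range.

## Working session

There is one attempt and no reset: what is moved stays moved. The work goes in short steps, each a Python script; the robot and the scene stay as the last script left them, time stands still between calls to the robot, and variables do not carry over. Pictures are saved under pics/ and viewed, at most 14 in all, crops included, and the job is handed in when it is done.

```bash
mkdir -p pics; ls; python3 - <<'E'
from plant import env, eyes
import cv2, numpy as np
np.set_printoptions(precision=4,suppress=True)
for n in ("scene","top"):
    cv2.imwrite(f"pics/{n}0.png",eyes.camera(n))
    print(n,eyes.camera_params(n))
print(env.get_state()["clock"],env.get_state()["ee_rot"])
E
```

```text
pics
scene {'intrinsics': array([[381.0339,   0.    , 255.7593],
       [  0.    , 381.0339, 190.3599],
       [  0.    ,   0.    ,   1.    ]]), 'k1': -0.007125564491741352, 'T': array([[ 0.8077, -0.4247,  0.409 ,  0.2198],
       [-0.5896, -0.5775,  0.5647, -0.5274],
       [-0.0036, -0.6972, -0.7169,  0.6968],
       [ 0.    ,  0.    ,  0.    ,  1.    ]])}
top {'intrinsics': array([[457.8441,   0.    , 255.4392],
       [  0.    , 457.8441, 192.8698],
       [  0.    ,   0.    ,   1.    ]]), 'k1': -0.033859733407117475, 'T': array([[ 0.0054, -0.9957,  0.093 ,  0.4653],
       [-0.9998, -0.0038,  0.0177, -0.0534],
       [-0.0173, -0.0931, -0.9955,  1.2151],
       [ 0.    ,  0.    ,  0.    ,  1.    ]])}
0.1 [[ 0.9619  0.2732 -0.0004]
 [ 0.2732 -0.9619  0.002 ]
 [ 0.0002 -0.002  -1.    ]]
```

View pics/scene0.png

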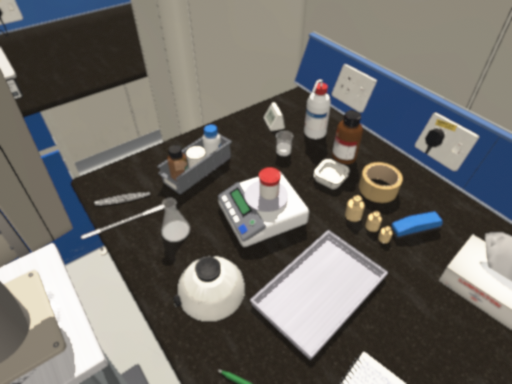

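View pics/top0.png

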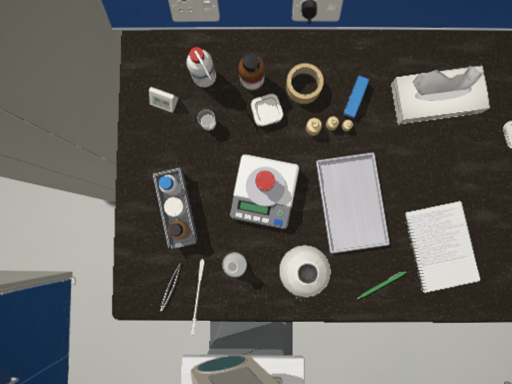

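The scene view shows the bin with amber (178,155), white lid (196,153) and blue (211,135), plus the red jar on the balance (269,185) and the empty tray (320,290). In the top view blue is at (167,184), white lid (174,206), black cap (178,229), red lid (265,181) and tray (352,202). Next I'll look at enlarged crops.

```bash
cat > h.py <<'E'
import cv2, numpy as np
from plant import env, eyes
np.set_printoptions(precision=4,suppress=True)
def ray(P,uv):
    K=P["intrinsics"]; d=cv2.undistortPoints(np.array(uv,float).reshape(-1,1,2),K,np.array([P["k1"],0,0,0.])).reshape(-1,2)
    d=np.c_[d,np.ones(len(d))]@P["T"][:3,:3].T
    return P["T"][:3,3],d
def onz(P,uv,z):
    o,d=ray(P,uv); return (o+d*((z-o[2])/d[:,2])[:,None])[:,:2]
def proj(P,X):
    T=np.linalg.inv(P["T"]); X=np.atleast_2d(X)@T[:3,:3].T+T[:3,3]
    return cv2.projectPoints(X,np.zeros(3),np.zeros(3),P["intrinsics"],np.array([P["k1"],0,0,0.]))[0].reshape(-1,2)
E
python3 - <<'E'
import cv2,numpy as np
t=cv2.imread("pics/top0.png"); s=cv2.imread("pics/scene0.png")
r=lambda im,x,y,w,h,f:cv2.resize(im[y:y+h,x:x+w],None,fx=f,fy=f,interpolation=cv2.INTER_CUBIC)
a=r(t,140,160,75,95,6) #450x570
b=r(s,155,115,85,90,4) #340x360
c=np.zeros((570,790,3),np.uint8); c[:570,:450]=a; c[:360,450:790]=b
cv2.imwrite("pics/crop1.png",c)
E
```

```text
(no output)
```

View pics/crop1.png

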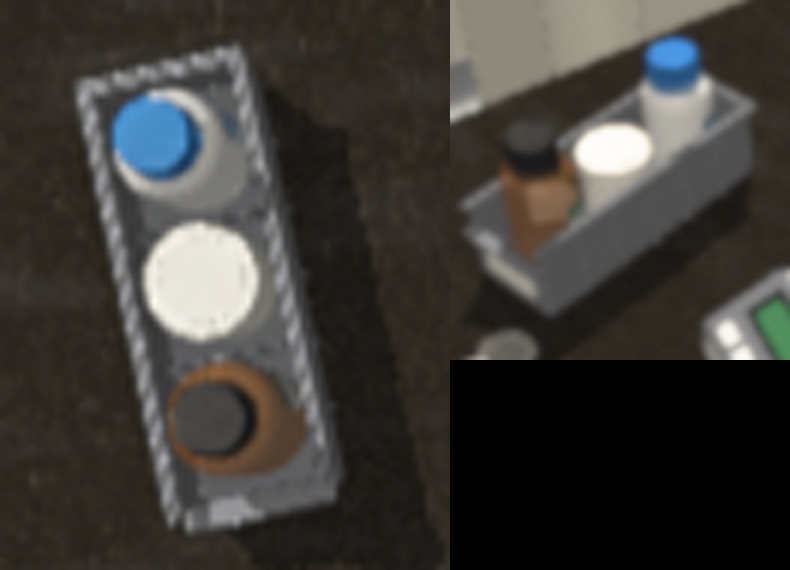

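The crop shows the low (-x) end nearest the robot, next to the amber bottle. Top-disc centres in the crop are blue (155,136), white lid (201,281) and black cap (212,419). The high-end rim corners are (78,85) and (240,48).

```bash
python3 - <<'E'
import cv2,numpy as np
t=cv2.imread("pics/top0.png")
r=lambda im,x,y,w,h,f:cv2.resize(im[y:y+h,x:x+w],None,fx=f,fy=f,interpolation=cv2.INTER_CUBIC)
c=np.zeros((600,800,3),np.uint8)
c[:480,:400]=r(t,225,150,80,96,5); c[:440,400:]=r(t,310,145,100,110,4)[:440]
cv2.imwrite("pics/crop2.png",c)
E
cat > m0.py <<'E'
from h import *
import math
P={n:eyes.camera_params(n) for n in("top","scene")}
c=lambda p,o=(140,160),f=6:[(p[0]+.5)/f-.5+o[0],(p[1]+.5)/f-.5+o[1]]
for n,p,z in(("blue",(155,136),.103),("white",(201,281),.061),("amber",(212,419),.109),("c1",(78,85),.058),("c2",(240,48),.058),("c3",(172,525),.04),("c4",(338,492),.04)):
    print(n,onz(P["top"],[c(p)],z))
# scene cross-check
c2=lambda p:[(p[0]-450+.5)/4-.5+155,(p[1]+.5)/4-.5+115]
for n,p,z in(("blue",(672,55),.103),("white",(612,150),.061),("amber",(532,134),.109)):
    print("scene",n,onz(P["scene"],[c2(p)],z))
t=cv2.imread("pics/top0.png"); hsv=cv2.cvtColor(t,cv2.COLOR_BGR2HSV)
for n,lo,hi,z,box in(("blue",(100,120,120),(115,255,255),.103,(155,170,40,40)),("white",(0,0,195),(180,60,255),.061,(155,190,40,35)),("red",(0,150,60),(8,255,255),.123,(240,160,50,50)),("red2",(172,150,60),(180,255,255),.123,(240,160,50,50))):
    m=cv2.inRange(hsv,lo,hi); k=np.zeros_like(m); x,y,w,h=box; k[y:y+h,x:x+w]=m[y:y+h,x:x+w]
    mo=cv2.moments(k,True)
    if mo["m00"]: 
        uv=[mo["m10"]/mo["m00"],mo["m01"]/mo["m00"]]; print(n,mo["m00"],uv,onz(P["top"],[uv],z))
E
python3 m0.py
```

```text
blue [[0.5945 0.1878]]
white [[0.5378 0.1759]]
amber [[0.479  0.1607]]
c1 [[0.6216 0.2312]]
c2 [[0.6377 0.162 ]]
c3 [[0.4346 0.1903]]
c4 [[0.4491 0.1193]]
scene blue [[0.5952 0.1907]]
scene white [[0.5375 0.1774]]
scene amber [[0.4821 0.1659]]
blue 129.0 [164.7984496124031, 182.2325581395349] [[0.5945 0.1893]]
white 271.0 [172.99630996309963, 206.23616236162363] [[0.5382 0.1761]]
red 250.0 [264.688, 180.212] [[ 0.5979 -0.056 ]]
```

View pics/crop2.png

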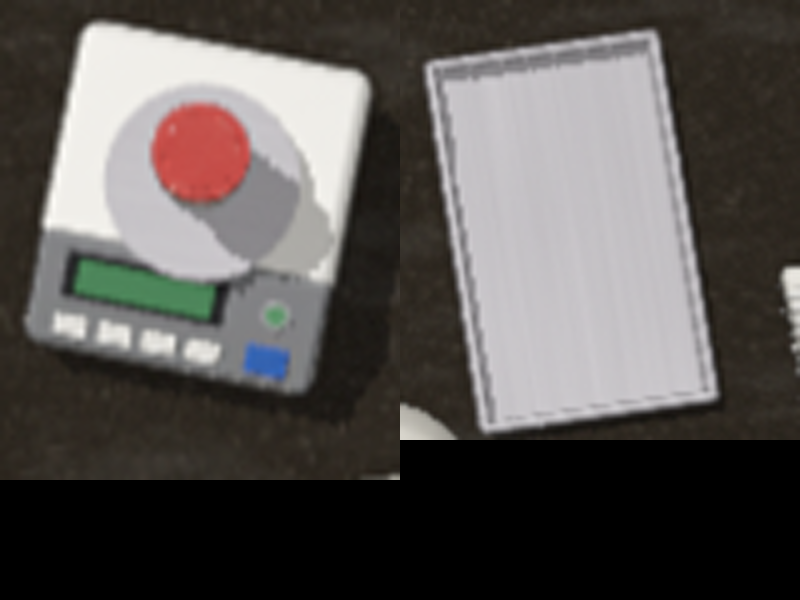

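The balance pan spans about u 105–315, v 83–283 in the crop, with the red lid at (201,152). The tray corners are (428,62), (655,32), (717,396) and (485,431). Next I'll compute those, check IK and move above the amber bottle.

```bash
cat > m1.py <<'E'
from h import *
P=eyes.camera_params("top")
f=lambda p,o,s:[(p[0]+.5)/s-.5+o[0],(p[1]+.5)/s-.5+o[1]]
print("pan",[onz(P,[f(p,(225,150),5)],.066) for p in((105,183),(315,183),(209,83),(209,283))])
print("redlid",onz(P,[f((201,152),(225,150),5)],.123))
T=[onz(P,[f((x-400,y),(310,145),4)],.018)[0] for x,y in((428,62),(655,32),(717,396),(485,431))]
print("tray",np.array(T),np.mean(T,0),[np.linalg.norm(T[i]-T[i-1]) for i in range(4)])
t=cv2.imread("pics/top0.png")
for n,uv,z in(("flask",(234,264),.097),("beaker",(207,118),.056),("dome",(308,273),.1)): print(n,onz(P,[uv],z))
def rot(a): return np.array([[np.cos(a),np.sin(a),0],[np.sin(a),-np.cos(a),0],[0,0,-1.]])
for p in((.48,.163,.24),(.595,.189,.24),(.538,.176,.05),(.59,-.06,.11),(.47,-.24,.1),(.62,-.27,.1)):
  for a in(.219,.219+1.571,.219-1.571): print(p,round(a,2),env.solve_ik(np.array(p),rot(a)))
E
python3 m1.py
```

```text
pan [array([[ 0.5894, -0.008 ]]), array([[ 0.5898, -0.1139]]), array([[ 0.6406, -0.0603]]), array([[ 0.5391, -0.0607]])]
redlid [[ 0.5984 -0.0562]]
tray [[ 0.6645 -0.1931]
 [ 0.6851 -0.3432]
 [ 0.4461 -0.3791]
 [ 0.423  -0.2284]] [ 0.5547 -0.286 ] [np.float64(0.24413653478690142), np.float64(0.15149534428734657), np.float64(0.24166577739714815), np.float64(0.15245724745374864)]
flask [[0.3965 0.0175]]
beaker [[0.7679 0.0938]]
dome [[ 0.3763 -0.1611]]
(0.48, 0.163, 0.24) 0.22 [ 0.1998  0.0701 -0.2856  1.2151  0.      3.1224]
(0.48, 0.163, 0.24) 1.79 [ 0.1998  0.0701 -0.2856  1.2151  0.      1.5514]
(0.48, 0.163, 0.24) -1.35 [ 0.1998  0.0701 -0.2856  1.2151  0.     -1.5898]
(0.595, 0.189, 0.24) 0.22 [ 0.2041  0.2778 -0.0358  1.2572  0.      3.1267]
(0.595, 0.189, 0.24) 1.79 [ 0.2041  0.2778 -0.0358  1.2572  0.      1.5557]
(0.595, 0.189, 0.24) -1.35 [ 0.2041  0.2778 -0.0358  1.2572  0.     -1.5855]
(0.538, 0.176, 0.05) 0.22 [ 0.202   0.3483 -0.3804  0.8421  0.      3.1246]
(0.538, 0.176, 0.05) 1.79 [ 0.202   0.3483 -0.3804  0.8421  0.      1.5536]
(0.538, 0.176, 0.05) -1.35 [ 0.202   0.3483 -0.3804  0.8421  0.     -1.5876]
(0.59, -0.06, 0.11) 0.22 [-0.2103  0.3228 -0.2659  0.982   0.      2.7123]
(0.59, -0.06, 0.11) 1.79 [-0.2103  0.3228 -0.2659  0.982   0.      1.1413]
(0.59, -0.06, 0.11) -1.35 [-0.2103  0.3228 -0.2659  0.982   0.     -1.9999]
(0.47, -0.24, 0.1) 0.22 [-0.5946  0.2286 -0.4192  0.923   0.      2.3279]
(0.47, -0.24, 0.1) 1.79 [-0.5946  0.2286 -0.4192  0.923   0.      0.7569]
(0.47, -0.24, 0.1) -1.35 [-0.5946  0.2286 -0.4192  0.923   0.     -2.3842]
(0.62, -0.27, 0.1) 0.22 [-0.5062  0.4649 -0.0768  1.0291  0.      2.4164]
(0.62, -0.27, 0.1) 1.79 [-0.5062  0.4649 -0.0768  1.0291  0.      0.8454]
(0.62, -0.27, 0.1) -1.35 [-0.5062  0.4649 -0.0768  1.0291  0.     -2.2958]
```

```bash
cat >> h.py <<'E'
def rot(a): return np.array([[np.cos(a),np.sin(a),0],[np.sin(a),-np.cos(a),0],[0,0,-1.]])
BY=.219; bx=np.array([np.cos(BY),np.sin(BY)]); BIN=np.array([.5365,.1757])
TY=.147; tx=np.array([np.cos(TY),np.sin(TY)]); TRAY=np.array([.5547,-.286])
PAN=np.array([.5897,-.0607])
AB=BY+np.pi/2
def wimg(name):
    P=eyes.camera_params("wrist"); im=eyes.camera("wrist"); cv2.imwrite(f"pics/{name}.png",im); return P,im
E
python3 - <<'E'
from h import *
env.reach(np.array([.4805,.163,.25]),rot(AB)); print(env.get_state()["clock"],env.get_state()["position"])
P,im=wimg("w0"); print(P["T"])
import pickle; pickle.dump(P,open("w0.pkl","wb"))
for n,p in(("amber",[.4805,.163,.109]),("white",[.5378,.1765,.061]),("blue",[.595,.1895,.103])): print(n,proj(P,p))
E
```

```text
3.0 [0.4808 0.1624 0.25  ]
[[ 0.9762  0.2059  0.0675  0.4629]
 [ 0.2167 -0.9276 -0.3044  0.2391]
 [-0.0001  0.3118 -0.9501  0.379 ]
 [ 0.      0.      0.      1.    ]]
amber [[253.2109 181.1931]]
white [[303.1737 169.2193]]
blue [[367.4404 178.5499]]
```

View pics/w0.png

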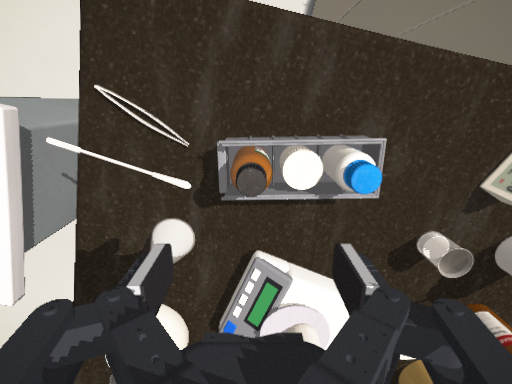

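The wrist view agrees: the black cap is at about (253,180) against a prediction of (253,181), the white lid at (302,167) and the blue cap at (362,177). I'll refine blue and then pick the amber bottle.

```bash
cat >> h.py <<'E'
import time
def lin(x,y,z,v=.2,f=None,r=None): return env.move_linear(np.array([x,y,z]),v,r,f)
def pick(xy,base,h,yaw,name,op=.8,zt=.25):
    env.reach(np.array([*xy,max(base+h+.05,.17)]),rot(yaw)); env.gripper_to(op)
    lin(*xy,base+h,.15); env.gripper_to(0,70)
    s=env.get_state(); print(name,"gap",s["finger_gap"],"F",s["grasp_force"],s["ft_force"])
    lin(*xy,zt,.25)
    s=env.get_state(); print(" lifted gap",s["finger_gap"],"F",s["grasp_force"],s["ft_force"],"t",s["clock"])
def place(xy,base,h,yaw,zt=.25,op=.8):
    env.reach(np.array([*xy,zt]),rot(yaw)); lin(*xy,base+h+.015,.2)
    hit=lin(*xy,base+h-.004,.03,f=3.0); z=env.get_state()["position"][2]
    env.gripper_to(op); lin(*xy,zt,.25); s=env.get_state()
    print(" placed hit",hit,"dz",z-base-h,"t",s["clock"])
E
python3 - <<'E'
from h import *; import pickle
P=pickle.load(open("w0.pkl","rb")); im=cv2.imread("pics/w0.png"); hsv=cv2.cvtColor(im,cv2.COLOR_BGR2HSV)
m=cv2.inRange(hsv,(98,120,90),(118,255,255)); m[:150]=0;m[205:]=0;m[:,:330]=0;m[:,395:]=0
c=cv2.minEnclosingCircle(cv2.findNonZero(m)); print(c,"blue",onz(P,[c[0],[362.5,176]],.103),"white",onz(P,[[301.5,166]],.061),"amber",onz(P,[[253,180]],.109))
pick(np.array([.4805,.1625]),.004,.101,AB,"amber")
wimg("w1")
E
```

```text
((362.8333435058594, 175.76666259765625), 19.206398010253906) blue [[0.5894 0.1913]
 [0.5892 0.191 ]] white [[0.5348 0.1798]] amber [[0.48   0.1642]]
amber gap 0.34975112872397796 F 67.69357953686267 [-1.3387 -0.2152  5.4503]
 lifted gap 0.3525204840676084 F 68.08911107014865 [-1.2133  0.2496 -2.211 ] t 5.5333
```

View pics/w1.png

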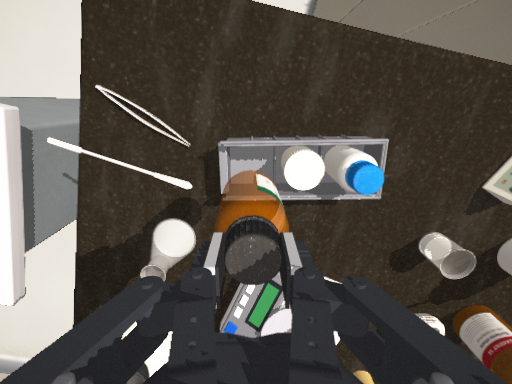

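The amber bottle is held upright and clear of the bin. Next I place it on the tray and fetch the blue one.

```bash
python3 - <<'E'
from h import *
place(TRAY-.08*tx,.003,.101,TY+np.pi/2)
pick(np.array([.592,.190]),.004,.095,AB,"blue")
place(TRAY+.08*tx,.003,.095,TY+np.pi/2)
env.reach(np.array([.55,-.09,.25]),rot(TY))
wimg("w2"); cv2.imwrite("pics/top2.png",eyes.camera("top"))
E
```

```text
placed hit True dz 0.0015520857929629817 t 9.7667
blue gap 0.3607681493173224 F 69.11344613872899 [ 0.8728 -0.2225  6.2137]
 lifted gap 0.36513041680908975 F 69.21514379064479 [ 0.8463  0.8082 -1.2674] t 13.625
 placed hit True dz 0.0017571996990226046 t 17.8667
```

View pics/top2.png

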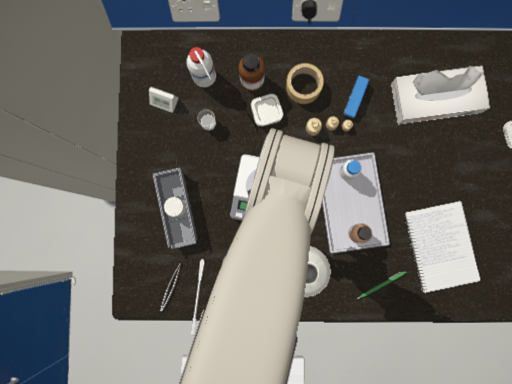

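Both bottles stand upright on the tray, blue at (352,170) and amber at (361,232), and the bin now holds only the white jar at (174,206). The red jar goes to the tray next, then I'll look at the bin.

```bash
python3 - <<'E'
from h import *; import pickle
pick(np.array([.598,-.056]),.066,.0425,TY,"red",op=1,zt=.22)
place(TRAY,.003,.0425,TY,zt=.22,op=1)
env.reach(np.array([*(BIN-.05*np.array([-bx[1],bx[0]])),.2]),rot(AB))
P,im=wimg("w3"); pickle.dump(P,open("w3.pkl","wb"))
cv2.imwrite("pics/w3c.png",cv2.resize(im,(800,600)))
print(env.get_state()["clock"],proj(P,[.5365,.1775,.061]))
E
```

```text
red gap 0.5450643785761828 F 71.73962831497192 [0.4201 1.1793 5.0711]
 lifted gap 0.5494262421346469 F 71.79287910461426 [-0.1618  0.1251 -1.1618] t 21.95
 placed hit True dz 0.0017546873587742234 t 25.6333
27.2083 [[253.8031 129.1212]]
```

View pics/w3c.png

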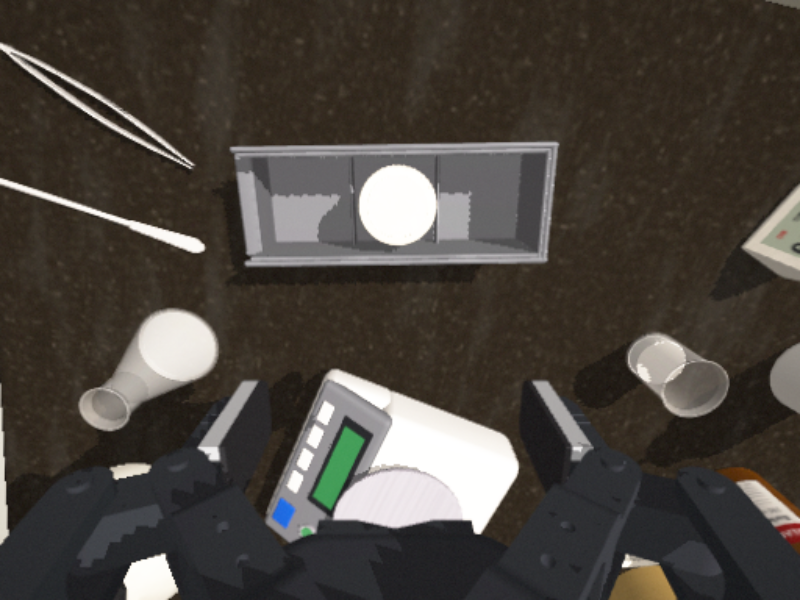

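The empty end cells and the white lid at (398,205) are clear. The bin's rim corners are (233,150), (557,144), (547,262) and (247,264), in 1.5625× pixels.

```bash
python3 - <<'E'
from h import *; import pickle
P=pickle.load(open("w3.pkl","rb")); s=512/800
C=onz(P,np.array([[233,150],[557,144],[547,262],[247,264]])*s,.058)
print(C,C.mean(0),[np.linalg.norm(C[i]-C[i-1]) for i in range(4)],[np.arctan2(*(d[::-1])) for d in(C[1]-C[0],C[2]-C[3])])
m=cv2.inRange(cv2.imread("pics/w3.png"),(225,225,225),(255,255,255)); k=np.zeros_like(m); k[98:165,215:290]=m[98:165,215:290]
c=cv2.minEnclosingCircle(cv2.findNonZero(k)); print(c,"lid",onz(P,[c[0]],.061), "r",np.linalg.norm(onz(P,[np.add(c[0],(c[1],0))],.061)-onz(P,[c[0]],.061)))
T=eyes.camera_params("top"); m=cv2.cvtColor(cv2.imread("pics/top2.png"),cv2.COLOR_BGR2HSV)
k=cv2.inRange(m,(0,0,195),(180,60,255)); k[:190]=0;k[225:]=0;k[:,:155]=0;k[:,195:]=0
M=cv2.moments(k,True); print("lid top",onz(T,[[M["m10"]/M["m00"],M["m01"]/M["m00"]]],.061))
E
```

```text
[[0.4362 0.1853]
 [0.6211 0.2297]
 [0.6386 0.1611]
 [0.4517 0.1183]] [0.5369 0.1736] [np.float64(0.06874676787523173), np.float64(0.19023729406296847), np.float64(0.07075590768062827), np.float64(0.19167067475187222)] [np.float64(0.235549751079481), np.float64(0.22508936668177754)]
((253.822998046875, 130.76185607910156), 25.437419891357422) lid [[0.5368 0.176 ]] r 0.024105330765122942
lid top [[0.5382 0.1758]]
```

```bash
sed -i 's/BY=.219/BY=.223/; s/BIN=np.array(\[.5365,.1757\])/BIN=np.array([.5365,.175])/' h.py; python3 - <<'E'
from h import *
pick(np.array([.5372,.176]),.004,.0425,AB,"white",op=1,zt=.2)
place(PAN,.066,.0425,AB,zt=.22,op=1)
env.reach(np.array([.55,-.29,.25]),rot(TY))
cv2.imwrite("pics/top4.png",eyes.camera("top"))
t=cv2.imread("pics/top4.png")[100:260,140:400]; cv2.imwrite("pics/top4c.png",cv2.resize(t,None,fx=3,fy=3,interpolation=cv2.INTER_CUBIC))
print(env.get_state()["clock"])
E
```

```text
white gap 0.5476696238207598 F 71.87313795089722 [-0.6853  0.5043  5.6291]
 lifted gap 0.551887989434261 F 71.79128050804138 [-0.4468 -0.8136 -1.1926] t 29.9583
 placed hit True dz 0.0014172214965967808 t 33.1083
34.3167
```

View pics/top4c.png

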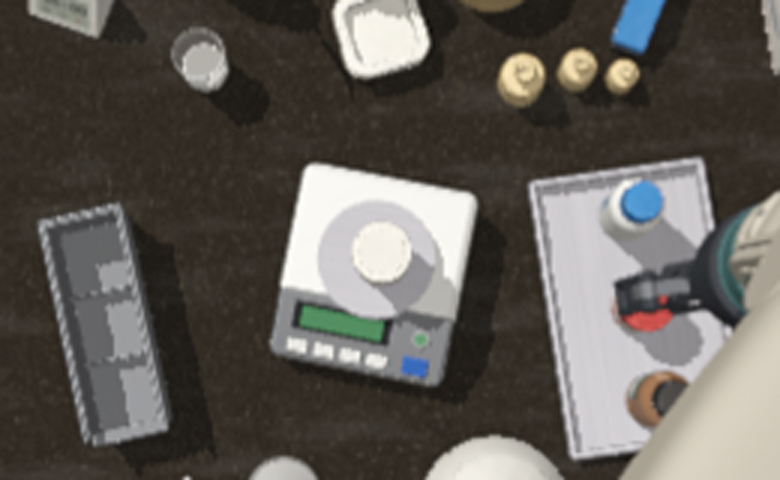

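White sits centrally on the pan (lid at (381,251), pan about (380,258), and the lid's height explains the shift). The red jar goes to the middle cell now.

```bash
python3 - <<'E'
from h import *
pick(TRAY,.003,.0425,TY,"red",op=1,zt=.22)
place(BIN,.004,.0425,AB,zt=.2,op=1)
env.reach(np.array([*(BIN-.05*np.array([-bx[1],bx[0]])),.2]),rot(AB))
P,im=wimg("w5"); cv2.imwrite("pics/w5c.png",cv2.resize(im[80:260],None,fx=1.5,fy=1.5))
m=cv2.cvtColor(im,cv2.COLOR_BGR2HSV); k=cv2.inRange(m,(0,130,60),(8,255,255))|cv2.inRange(m,(172,130,60),(180,255,255)); k[:90]=0;k[180:]=0;k[:,:200]=0;k[:,310:]=0
c=cv2.minEnclosingCircle(cv2.findNonZero(k)); print(c,onz(P,[c[0]],.061),BIN,env.get_state()["clock"])
E
```

```text
red gap 0.5474135498539657 F 71.49770021438599 [-0.4409  1.1147  5.637 ]
 lifted gap 0.5491026729511912 F 71.76084637641907 [-0.5956  0.4719 -1.4471] t 37.2333
 placed hit True dz 0.0013935874690681818 t 41.4917
((255.0, 132.0), 26.076908111572266) [[0.5356 0.1743]] [0.5365 0.175 ] 41.8583
```

View pics/w5c.png

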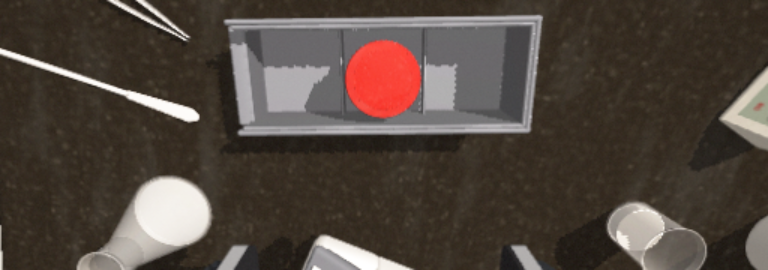

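Red sits centred and seated in the middle cell (lid at (384,79)). The bottles go back next.

```bash
python3 - <<'E'
from h import *
n=np.array([-bx[1],bx[0]])
pick(TRAY+.08*tx,.003,.095,TY+np.pi/2,"blue"); place(BIN+.06*bx+.0015*n,.004,.095,AB)
pick(TRAY-.08*tx,.003,.101,TY+np.pi/2,"amber"); place(BIN-.06*bx,.004,.101,AB)
env.reach(np.array([.171,-.601,.245]),rot(.276))
t=eyes.camera("top"); s=eyes.camera("scene"); cv2.imwrite("pics/top6.png",t)
c=np.zeros((600,780,3),np.uint8); a=cv2.resize(t[155:255,140:310],None,fx=3,fy=3,interpolation=cv2.INTER_CUBIC); c[:300,:510]=a
c[300:,:600]=cv2.resize(s[110:260,150:350],None,fx=3,fy=2,interpolation=cv2.INTER_CUBIC); cv2.imwrite("pics/end.png",c)
P=eyes.camera_params("top")
k=cv2.inRange(cv2.cvtColor(t,cv2.COLOR_BGR2HSV),(0,0,195),(180,60,255))
f=lambda p:[(p[0]+.5)/3-.5+140,(p[1]+.5)/3-.5+155]
print(env.get_state()["clock"],proj(P,[[*PAN,.123],[*BIN,.061],[*(BIN+.06*bx),.103],[*(BIN-.06*bx),.109]]))
E
```

```text
blue gap 0.361562744855184 F 69.32486112465128 [0.5076 0.1548 6.5054]
 lifted gap 0.36301794277568894 F 69.29367741481344 [ 0.1469 -0.9007 -0.8485] t 45.5083
 placed hit True dz 0.0019288965375805767 t 49.7333
amber gap 0.3542000856020726 F 67.93621032033116 [-1.0543 -0.4483  5.7788]
 lifted gap 0.35219855321393967 F 67.80907635111362 [-0.3056  0.6714 -1.7523] t 53.55
 placed hit True dz 0.0016286202922194681 t 57.7167
60.7083 [[266.6441 183.6098]
 [173.4132 206.9167]
 [165.228  182.044 ]
 [174.4724 229.8504]]
```

View pics/end.png

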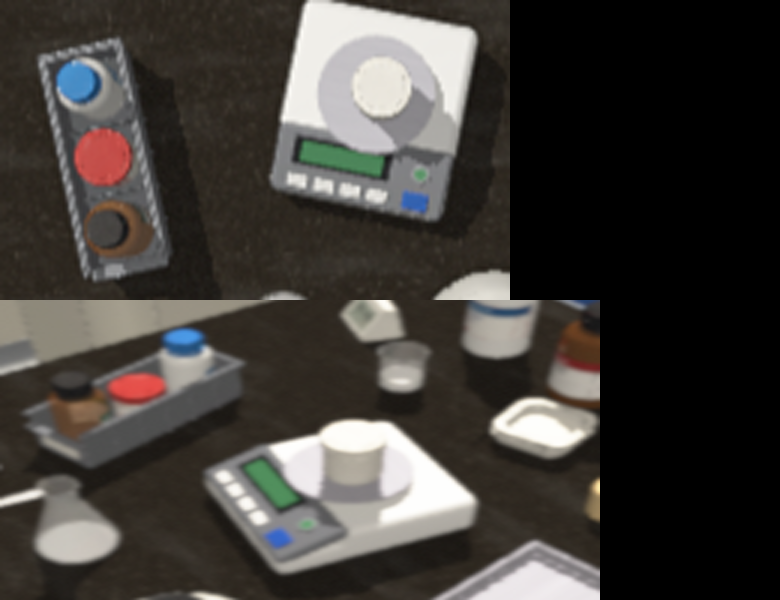

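Everything is upright. The white lid is at (381,87), i.e. (267,183.8) in the full image against an expected (266.6,183.6). Red is in the middle cell, with blue and amber back in their own cells.

```bash
python3 -c "
from plant import env; print(env.finish_job())"
```

```text
the job is handed in; nothing more can be done
None
```

The job is done and handed in at about 61 s: the white-lidded jar stands in the middle of the balance pan, the red-lidded jar is in the bin's middle cell, both bottles are back in their own cells upright, and I never moved the flask or beaker.

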